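# Load the egg and click the slide in at the camera

## Robot

A 7-joint arm with a two-finger parallel gripper is mounted at the origin on the work surface. World frame = base frame: x ahead of the robot, y to its left, z up, the work surface at z = 0. Lengths are in m, angles in degrees, forces in N, time in s.
With the tool pointing down it reaches from about 0.4 to 0.85 m from the base axis. Payload 4.5 kg.
Tool frame: the origin (TCP) lies midway between the tips of the shut fingers; the grasp point (between the pads) lies 19 mm behind it (r.hold_point_z is the distance from the TCP to the grasp point, in m); z points along the fingers, y is the direction in which the jaws open and shut (so a half turn about z gives the same grasp; the last joint's range is limited). The gripper opens to 85 mm and grips with 20 to 120 N. Pads are 22 mm wide; open, the fingers measure 114 mm over their backs; the gripper's body (76 mm by 85 mm) begins 54 mm behind the grasp point. The pads swing forward as they close: fully open they stand 13 mm farther back than shut.
Start: joints at [67.368, 39.483, -11.15, 89.685, 9.013, 51.709, -12.324], TCP at [0.26, -0.568, 0.231] pointing down, gripper open.
Joint ranges: [-172.22, 172.22], [-26.19, 119.32], [-84.43, 86.54], [7.71, 146.69], [-57.33, 237.33], [2.42, 119.75], [-152.13, 152.13]. Speed limits (degrees/s): [147.25, 147.25, 180, 180, 180, 180, 180].

## Interface

Orientations are given as a 3x3 rotation matrix whose columns are the frame's x, y, z axes.
In Python, from plant import r gives the robot as it stands. Calls block until the motion is done:
- r.move_ptp(position, orientation): joint-space move of the TCP to a pose.
- r.line_to(position, frame=None, max_speed=0.15): straight line of the TCP; frame=None keeps the orientation; max_speed is the mean speed in m/s.
- r.goto_joints(angles): joint-space move.
- r.set_gripper(opening, strength=None): finger opening in m; strength is the grip in N (None keeps the last); returns when the fingers have stopped.
- r.hold(seconds).
- r.solve_ik(position, orientation): joint angles nearest the present ones, or None.
- r.get_obs(): the state.
- r.capture(name): name is "scene" or "top" or "wrist"; returns (picture, depth): 480x640x3 uint8, red, green, blue; 480x640 float32, m along the optical axis (not along the pixel's ray), 0 where there is no reading.
- r.get_calibration(name): a dict with "mtx" (3x3 intrinsics, pixels), "D" ([k1, k2, p1, p2, k3] as OpenCV has them; the pictures are not rectified), "camera_from_world" (4x4, takes a point from world to camera coordinates). Camera axes: x right, y down, z forward; pixel columns grow to the right and rows downward; lengths in m; the calibration is good to about 2 mm. A picture is of the moment at which its call begins: read the wrist's pose just before it. get_calibration takes no time and is no camera call; for the wrist camera it gives the pose at the moment of the call.
A pose or a line that the arm cannot do raises r.Unreachable and nothing moves.
- r.hand_in(): hands the job in, once; it reports no verdict.
Trained networks look in the newest picture that a camera, given by its name, has taken for a name from the list of things; names that differ only in an ending like _2 or _b are one class to them, and where a whole thing is asked for, a point or a joint stands for the part that bears it (a point fixed in the world has none). Each returns a list of dicts, best first, with "conf" (0 to 1); they miss things now and then, are a little off and sometimes report something else, mostly with a low value. They report only what shows in the picture. A call takes as long as a camera call. They do not tell look-alikes from the thing itself.
- r.boxes_of(label, camera): "rect" ([left, top, right, bottom] in pixels, round what is visible of it).
- r.silhouettes(label, camera): "region" (480x640 bool, what is visible of it) and "rect" ([left, top, right, bottom] in pixels, round what is visible of it).
- r.spot_point(label, camera): "at" ([column, row] in pixels: a listed point, or the origin of a listed thing).
The state is a dict: "time": time; "joints": joint angles; "joint_vel": joint speeds; "effort": joint torques, N m; "tool_pos": TCP position; "tool_rot": TCP orientation; "contact_force": force on the tool from outside, world axes, zero at the start; "ft_torque": the same for the moment, N m; "finger_gap": finger opening in m.
Only numpy, scipy, OpenCV 4.12 (cv2) and the standard library are available. Lean on these libraries where they do the work, as an engineer would, in place of code of your own. Each camera call takes 0.05 s, during which the arm holds its last target.

## Task

Take the egg from its little stand and lower it gently into the clear pot on the slide, so that it stands upright on the rubber ring at the bottom, and let go of it. Then take the slide by its black fin and move it along the rail towards the camera post until you feel the spring ball click into its notch, and finish there still holding the fin, with the slide resting in the notch. Leave the other things on the bench where they are.

Things in the scene. Friction and masses are not known exactly. Their poses are not given: they have to be found in the camera images.
- egg_center (a point): half-way up the egg: a hen's egg 43 mm across (widest about here), 57 high, about 60 g, standing upright with its lower end in the rubber ring of a small fixed stand (disc 56 mm across; the ring's top is 14 mm over the bench, 23 mm below this point). z is the egg's long axis.
- rail: fixed bed of the slide, 130 x 430 x 10 mm, flat on the bench; origin at the centre of its underside, y axis along the rail; the slide travels to +y. A camera post 215 mm tall stands 115 mm from the rail's centre line on its +x side, at the same place along the rail as the pot's axis when the notch is reached.
- carriage (a joint): travel of the slide along the rail's +y, m: 0 to 0.165 between end stops; starts at 0 to 0.03; friction about 1.2 N. The notch, at 0.07 to 0.13, is not marked: it must be felt. The slide is an aluminium plate 112 x 245 mm, top 32 mm over the bench, that carries the pot and, 105 mm from the pot's axis towards -y, the fin.
- pot_seat (a point): centre of the top of the rubber ring (42 mm outside, 26 mm hole, 8 mm high) on the floor of the clear round pot that moves with the slide; axes as the rail's. Pot 102 mm wide inside, 108 outside; floor 8 mm below this point, rim 57 mm above. With the egg well seated its half-way point is 23 mm above this point.
- fin (a point): on the slide's upright black fin, 62 mm over the bench: the fin's top is 25 mm above this point, the plate's top 30 mm below. It is 16 mm thick across the rail (x), 30 mm long along it (y); axes as the rail's. Pinch it from above across its 16 mm.
- ball (a joint): how far the spring ball (14 mm across, hidden under the slide) is pressed down, m: about 0.003 while it rides on the flat underside, 0.0005 to 0.0013 in the notch. Within 5 mm either side of the notch's middle it draws the slide in, and resists leaving, with up to about 9 N, so a slide let loose there centres itself. Past the notch it rides flat again.
- jar: bystander: screw-cap jar of amber glass, 60 mm across, 80 high; origin under its centre. Leave it alone.
- bottle: bystander: glass bottle, 70 mm across, 150 high; origin under its centre. Leave it alone.
- reagent: bystander: white bottle, 56 mm across, 120 high; origin under its centre. Leave it alone.
Not all that is in view belongs to the job. What is shaped like the part that bears egg_center but purple or yellow is not meant. What is meant by the part that bears ball is not red, and is the larger of those in its own colour.

How it is judged:
By the outcome, as a careful person would: the job done as asked, in the order asked, and still so for the second after the job is handed in, while the arm keeps its last pose, push and grip.
It also fails if it takes over 72 s, if anything falls off the work surface, if the arm or the gripper's body presses on something with over 40 N, if the wrist force passes 120 N, or if a joint passes its speed limit or range.

## Working session

There is one attempt and no reset: what is moved stays moved. The work goes in short steps, each a Python script; the robot and the scene stay as the last script left them, time stands still between calls to the robot, and variables do not carry over. Pictures are saved under pics/ and viewed, and the job is handed in when it is done.

```bash
ls; mkdir -p pics
cat > h.py <<'E'
import numpy as np, cv2
from plant import r
def save(n,im): cv2.imwrite(f'pics/{n}.png',cv2.cvtColor(im,cv2.COLOR_RGB2BGR))
def ray(cal,px):
    u=cv2.undistortPoints(np.array([[px]],float),np.array(cal['mtx']),np.array(cal['D'],float))[0,0]
    T=np.array(cal['camera_from_world']);R=T[:3,:3];t=T[:3,3]
    return -R.T@t, R.T@np.array([u[0],u[1],1.0])
def at_z(cal,px,z):
    o,d=ray(cal,px);return o+d*(z-o[2])/d[2]
def at_d(cal,px,dep):
    o,d=ray(cal,px);return o+d*dep
def proj(cal,P):
    T=np.array(cal['camera_from_world']);rv=cv2.Rodrigues(T[:3,:3])[0]
    return cv2.projectPoints(np.array(P,float).reshape(-1,1,3),rv,T[:3,3],np.array(cal['mtx']),np.array(cal['D'],float))[0][:,0]
E
python3 - <<'E'
from h import *
np.set_printoptions(precision=4,suppress=True)
for c in ['scene','top','wrist']:
    im,d=r.capture(c);save(c+'0',im);np.savez(f'pics/{c}0.npz',im=im,d=d)
    for l in ['egg_center','rail','pot_seat','fin','carriage','ball','jar','bottle','reagent']:
        if c=='wrist':continue
        cal=r.get_calibration(c)
        s=r.spot_point(l,c) if l not in('carriage','ball') else r.boxes_of(l,c)
        print(c,l,[(np.round(x.get('at',x.get('rect')),0),round(x['conf'],2)) for x in s])
o=r.get_obs();print(o['time'],o['tool_pos'],o['tool_rot'],o['finger_gap'],r.hold_point_z)
E
```

```text
pics
scene egg_center [(array([285., 140.]), 0.77), (array([243., 145.]), 0.52), (array([266., 156.]), 0.48), (array([301., 272.]), 0.2)]
scene rail [(array([313., 288.]), 0.63)]
scene pot_seat [(array([303., 271.]), 0.65)]
scene fin [(array([221., 186.]), 0.73), (array([274., 238.]), 0.56)]
scene carriage [(array([248., 233., 349., 315.]), 0.67)]
scene ball [(array([252., 232., 349., 318.]), 0.72)]
scene jar [(array([225., 187.]), 0.74)]
scene bottle [(array([470., 362.]), 0.71)]
scene reagent [(array([385., 439.]), 0.56), (array([303., 271.]), 0.29)]
top egg_center [(array([491., 267.]), 0.91), (array([520., 308.]), 0.65), (array([534., 260.]), 0.53)]
top rail [(array([293., 228.]), 0.91)]
top pot_seat [(array([311., 221.]), 0.89)]
top fin [(array([358., 207.]), 0.65)]
top carriage [(array([261., 189., 375., 252.]), 0.97)]
top ball []
top jar [(array([480., 219.]), 0.66)]
top bottle [(array([134., 316.]), 0.63)]
top reagent [(array([127., 205.]), 0.66)]
1.05 [ 0.2599 -0.5684  0.2313] [[ 0.9095  0.4158  0.    ]
 [ 0.4158 -0.9095 -0.    ]
 [ 0.      0.     -1.    ]] 0.08560893292608988 0.0187
```

View pics/scene0.png

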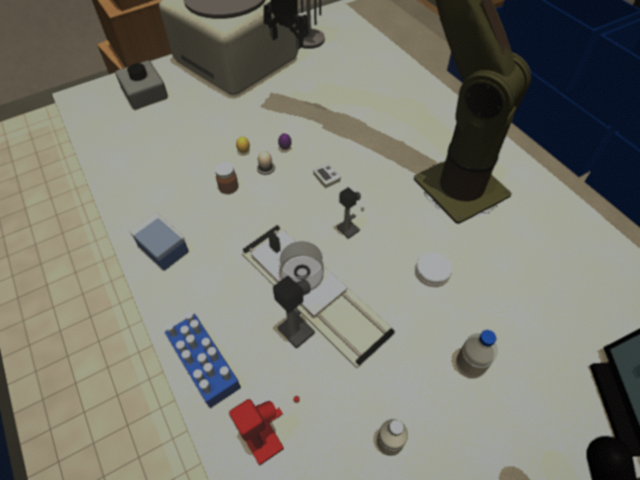

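View pics/top0.png

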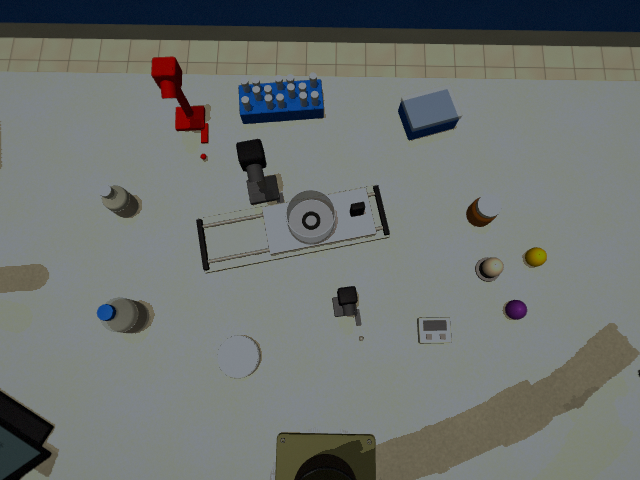

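View pics/wrist0.png

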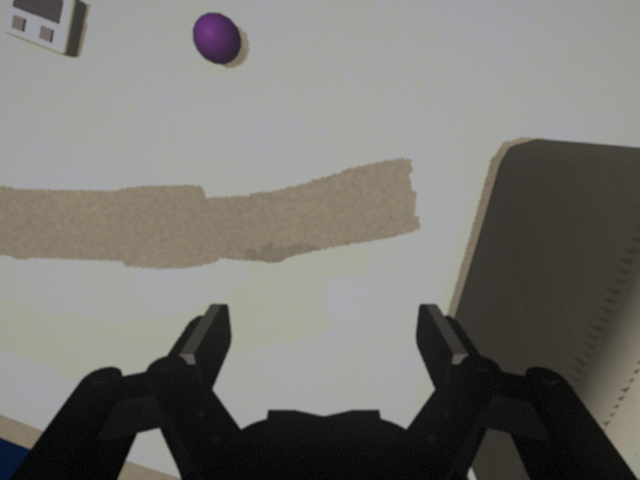

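Egg candidates in the top view: white egg on its ringed stand (491,267), yellow one (536,257), purple one (516,310). By the description, I choose the white one at (491,267). There is one slide with a pot (311,221). Its grey post stands at (263,185). The small grey post (345,300) and the red post (190,110) are look-alikes.

Run:
```python
from h import *
np.set_printoptions(precision=4,suppress=True)
f=np.load('pics/top0.npz');im,d=f['im'],f['d'];cal=r.get_calibration('top');cs=r.get_calibration('scene')
crop=cv2.resize(im[150:340,190:560],None,fx=2.1,fy=2.1,interpolation=cv2.INTER_CUBIC);save('crop0',crop)
print('cam',ray(cal,(320,240))[0],ray(cs,(320,240))[0])
for n,p,z in [('egg',(491,267),.037),('yel',(536,257),.02),('pur',(516,310),.02),('seat',(311,221),.045),('fin',(358,207),.062),('rail',(293,228),0),('jar',(480,219),0),('bot',(134,316),0),('reag',(127,205),0),('post',(263,190),0.01)]:
    print(n,at_z(cal,p,z),d[p[1],p[0]],at_d(cal,p,d[p[1],p[0]]))
for n,p,z in [('egg',(266,156),.037),('seat',(303,271),.045),('fin',(274,238),.062),('rail',(313,288),0)]:
    print('scene',n,at_z(cs,p,z))
# fin silhouettes etc.
r.capture('top')
for l in['fin','rail','egg_center','pot_seat']:
    for s in r.silhouettes(l,'top')[:3]:
        m=s['region'];c=cv2.minAreaRect(np.argwhere(m)[:,::-1].astype(np.float32));print(l,s['rect'],round(s['conf'],2),m.sum(),c)
```

```text
cam [0.2729 0.0129 1.0813] [0.8361 0.6188 1.0526]
egg [ 0.4584 -0.3591  0.037 ] 1.0300947 [ 0.4537 -0.3497  0.0634]
yel [ 0.4861 -0.4684  0.02  ] 1.0455827 [ 0.4794 -0.4533  0.0534]
pur [ 0.3665 -0.4137  0.02  ] 1.0176758 [ 0.3635 -0.4002  0.0538]
seat [0.5546 0.0412 0.045 ] 1.0805328 [0.5564 0.0414 0.0384]
fin [ 0.5841 -0.0631  0.062 ] 1.0381081 [ 0.5766 -0.0613  0.0866]
rail [0.5491 0.0841 0.    ] 1.0756837 [0.5391 0.0815 0.0393]
jar [ 0.5787 -0.3541  0.    ] 1.0664346 [ 0.5637 -0.3361  0.0531]
bot [0.3399 0.4329 0.    ] 0.978476 [0.3343 0.3979 0.0902]
reag [0.5983 0.4784 0.    ] 1.0657207 [0.5799 0.4521 0.0611]
post [0.6379 0.1572 0.01  ] 1.1202391 [0.6353 0.1562 0.0174]
scene egg [ 0.4489 -0.3724  0.037 ]
scene seat [0.5544 0.0438 0.045 ]
scene fin [ 0.5743 -0.0712  0.062 ]
scene rail [0.5449 0.0752 0.    ]
fin [262.7, 186.0, 374.9, 253.9] 0.7 5429 ((317.8076477050781, 216.71401977539062), (58.02152633666992, 109.1026840209961), 79.82449340820312)
fin [199.2, 187.0, 387.4, 270.6] 0.39 10404 ((291.1850280761719, 224.56179809570312), (62.93029022216797, 189.41448974609375), 78.89616394042969)
rail [198.1, 186.1, 388.1, 269.6] 0.64 10436 ((291.0492248535156, 224.15274047851562), (62.90836715698242, 189.28598022460938), 78.9765396118164)
egg_center [510.3, 301.0, 527.2, 321.7] 0.8 298 ((516.0, 309.5), (17.0, 20.0), 90.0)
egg_center [481.3, 258.3, 505.0, 280.9] 0.53 305 ((492.25006103515625, 266.7500305175781), (18.384775161743164, 19.091880798339844), 45.0)
egg_center [523.2, 250.1, 544.3, 265.9] 0.52 338 ((535.5000610351562, 256.5000305175781), (19.798988342285156, 19.798988342285156), 45.0)
pot_seat [262.7, 188.6, 373.6, 252.3] 0.6 5429 ((317.45123291015625, 216.4390411376953), (58.03955841064453, 108.11700439453125), 77.90524291992188)
```

View pics/crop0.png

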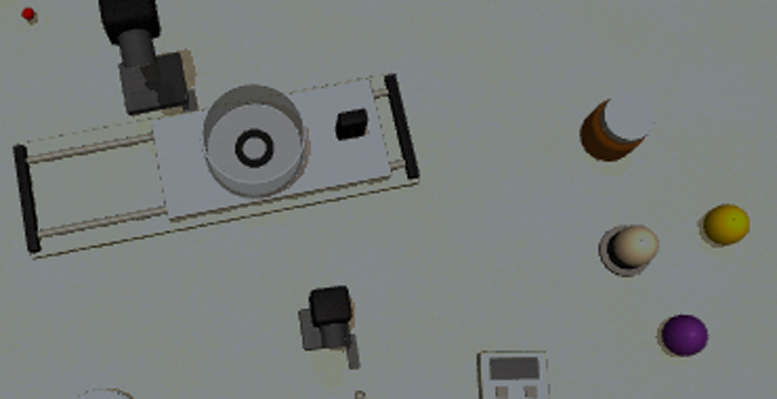

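The crop shows the white egg in its ring stand (crop 633,247), clearly apart from yellow (726,224) and purple (685,335). I'll take a closer look with the wrist camera next.

```bash
cat >> h.py <<'E'
def rot(a):
    a=np.radians(a);x=np.array([np.cos(a),np.sin(a),0]);z=np.array([0,0,-1.]);return np.stack([x,np.cross(z,x),z],1)
E
python3 - <<'E'
from h import *
np.set_printoptions(precision=4,suppress=True)
R=rot(51.5)
r.move_ptp([.452-.03,-.36-.035,.20],R)
o=r.get_obs();cal=r.get_calibration('wrist');im,d=r.capture('wrist');save('w1',im);np.savez('pics/w1.npz',im=im,d=d)
print(o['time'],o['tool_pos'],o['joints'])
C=ray(cal,(320,240));print('cam in tool',o['tool_rot'].T@(C[0]-o['tool_pos']) ,'dir',o['tool_rot'].T@C[1])
for s in r.spot_point('egg_center','wrist'):print(s,at_z(cal,s['at'],.037))
r.capture('top')
for s in r.silhouettes('egg_center','wrist'):
    m=s['region'];print(s['rect'],s['conf'],m.sum())
m=(d>0);P=None
v,u=np.mgrid[0:480:2,0:640:2];
K=np.array(cal['mtx']);pts=np.stack([u.ravel(),v.ravel()],1).astype(float)
un=cv2.undistortPoints(pts[:,None],K,np.array(cal['D'],float))[:,0]
dd=d[v.ravel(),u.ravel()];T=np.array(cal['camera_from_world'])
P=(np.c_[un*dd[:,None],dd]-T[:3,3])@T[:3,:3]
k=(dd>0)&(np.hypot(P[:,0]-.452,P[:,1]+.36)<.05)&(P[:,2]>.04)
Q=P[k];print(len(Q),Q.mean(0),Q[:,2].max(),Q.min(0),Q.max(0),Q[Q[:,2]>Q[:,2].max()-.004].mean(0))
A=np.c_[2*Q,np.ones(len(Q))]
from scipy.optimize import least_squares
f=lambda p:np.sqrt(((Q[:,0]-p[0])/.0215)**2+((Q[:,1]-p[1])/.0215)**2+((Q[:,2]-p[2])/.0285)**2)-1
print(least_squares(f,[.452,-.36,.037],loss='soft_l1',f_scale=.05).x)
E
```

```text
2.25 [ 0.4205 -0.3973  0.2001] [ 48.3598  38.5994 -16.3975  99.7187  14.9301  43.8053 -14.1918]
cam in tool [ 0.085  -0.0004 -0.1422] dir [-0.3316 -0.0097  0.9434]
{'at': [289.2, 254.0], 'conf': 0.91} [ 0.3704 -0.4052  0.037 ]
{'at': [332.5, 164.5], 'conf': 0.82} [ 0.4582 -0.3633  0.037 ]
{'at': [408.7, 224.2], 'conf': 0.64} [ 0.4807 -0.4539  0.037 ]
[308.1, 141.1, 356.3, 192.0] 0.8 1771
[268.9, 231.3, 312.7, 277.7] 0.64 1447
[389.6, 202.4, 437.5, 249.9] 0.6 1584
5566 [ 0.4325 -0.3834  0.2683] 0.29922187670372213 [ 0.402  -0.4095  0.0401] [ 0.4791 -0.3422  0.2992] [ 0.433  -0.3815  0.297 ]
[ 0.4382 -0.3752  0.2761]
```

View pics/w1.png

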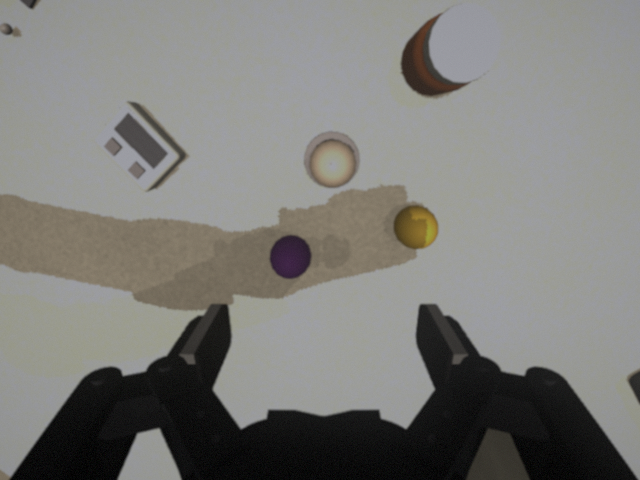

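The white egg with its ring is at (332,163), between purple (290,256) and yellow (416,227). Next I'll fit its depth points with the gripper pixels left out.

```bash
cat >> h.py <<'E'
from scipy.optimize import least_squares
def cloud(cal,d,st=1):
    v,u=np.mgrid[0:480:st,0:640:st];pts=np.stack([u.ravel(),v.ravel()],1).astype(float)
    un=cv2.undistortPoints(pts[:,None],np.array(cal['mtx']),np.array(cal['D'],float))[:,0]
    dd=d[v.ravel(),u.ravel()];T=np.array(cal['camera_from_world'])
    P=(np.c_[un*dd[:,None],dd]-T[:3,3])@T[:3,:3]
    return P[dd>0]
def eggfit(P,c):
    k=(np.hypot(P[:,0]-c[0],P[:,1]-c[1])<.035)&(P[:,2]>c[2]-.01)&(P[:,2]<c[2]+.035);Q=P[k]
    f=lambda p:np.sqrt(((Q[:,0]-p[0])/.0215)**2+((Q[:,1]-p[1])/.0215)**2+((Q[:,2]-p[2])/.0285)**2)-1
    s=least_squares(f,c,loss='soft_l1',f_scale=.05);return s.x,len(Q),Q[:,2].max(),np.abs(s.fun).mean()
E
python3 - <<'E'
from h import *
np.set_printoptions(precision=4,suppress=True)
cal=r.get_calibration('wrist');d=np.load('pics/w1.npz')['d'];print(eggfit(cloud(cal,d),[.456,-.362,.037]))
P=cloud(cal,d);k=np.hypot(P[:,0]-.42,P[:,1]+.30)<.03;print('bench z',np.median(P[k,2]))
ct=r.get_calibration('top');d=np.load('pics/top0.npz')['d'];P=cloud(ct,d);print(eggfit(P,[.456,-.362,.037]))
k=np.hypot(P[:,0]-.42,P[:,1]+.30)<.03;print('bench z',np.median(P[k,2]))
E
```

```text
(array([ 0.4589, -0.3623,  0.0365]), 1736, np.float64(0.06698696210876397), np.float64(0.018591313511965895))
bench z -0.00026741707533621734
(array([ 0.4596, -0.3623,  0.0383]), 329, np.float64(0.07085417291517666), np.float64(0.04041113077025309))
bench z 0.0011475349868153117
```

Run:
```python
from h import *
np.set_printoptions(precision=4,suppress=True)
R=rot(51.5);e=np.array([.459,-.3623])
r.move_ptp([*e,.13],R)
r.line_to([*e,.017],max_speed=.06)
r.set_gripper(.056);o=r.get_obs();print(o['tool_pos'],o['contact_force'])
im,d=r.capture('wrist');save('w2',im)
r.set_gripper(0.035,20);o=r.get_obs();print(o['time'],o['finger_gap'],o['contact_force'],o['tool_pos'])
im,d=r.capture('wrist');save('w3',np.hstack([cv2.resize(cv2.imread('pics/w2.png')[:,:,::-1],(400,300)),cv2.resize(im,(400,300))]))
```

```text
[ 0.459  -0.3623  0.017 ] [ 0.8112 -0.4398 -0.1454]
5.6417 0.041733392022860194 [-0.3841 -0.1614  1.6089] [ 0.4591 -0.3623  0.0171]
```

View pics/w3.png

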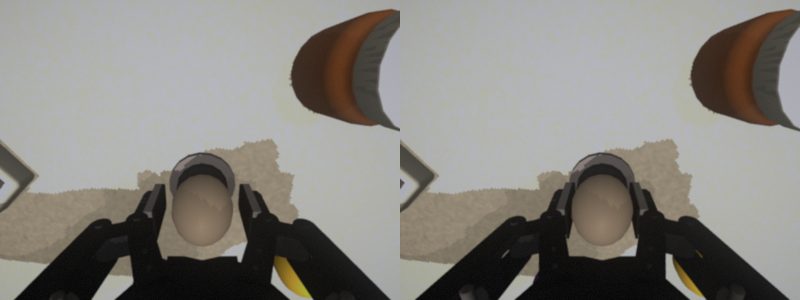

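Run:
```python
from h import *
np.set_printoptions(precision=4,suppress=True)
r.line_to([.459,-.3623,.20],max_speed=.12)
o=r.get_obs();print(o['finger_gap'],o['contact_force'])
r.move_ptp([.575,-.06,.27],rot(98))
r.hold(.3)
o=r.get_obs();cal=r.get_calibration('wrist');im,d=r.capture('wrist');save('w4',im);np.savez('pics/w4.npz',im=im,d=d)
print(o['time'],o['finger_gap'],o['contact_force'],o['tool_pos'],o['joints'])
for l,z in [('pot_seat',.045),('fin',.062),('egg_center',.28)]:
  for s in r.spot_point(l,'wrist'):print(l,s,at_z(cal,s['at'],z))
P=cloud(cal,d)
np.save('pics/P4.npy',P)
for n,c in [('plate',(.60,-.02)),('potfloor+30x',(.584,.045))]:
    k=np.hypot(P[:,0]-c[0],P[:,1]-c[1])<.006;print(n,k.sum(),np.percentile(P[k,2],[10,50,90]) if k.sum() else 0)
im,d=r.capture('top');save('t4',im[140:300,180:420].repeat(3,0).repeat(3,1));np.savez('pics/t4.npz',im=im,d=d)
```

```text
0.04155506435182289 [-0.4011 -0.002  -0.2863]
8.925 0.041623256658114165 [-0.1776  0.7911 -0.19  ] [ 0.5748 -0.061   0.2698] [ 18.6548  35.2605 -29.4101  94.7315  20.1699  55.3795  -9.9549]
pot_seat {'at': [320.4, 103.3], 'conf': 0.83} [0.5573 0.0439 0.045 ]
fin {'at': [324.8, 204.9], 'conf': 0.64} [ 0.5762 -0.0585  0.062 ]
egg_center {'at': [323.0, 330.1], 'conf': 0.95} [ 0.5757 -0.0671  0.28  ]
egg_center {'at': [233.1, 438.0], 'conf': 0.56} [ 0.5363 -0.1442  0.28  ]
egg_center {'at': [155.5, 401.9], 'conf': 0.47} [ 0.4943 -0.1247  0.28  ]
plate 91 [0.0308 0.0318 0.0325]
potfloor+30x 104 [0.0355 0.0367 0.0375]
```

View pics/w4.png

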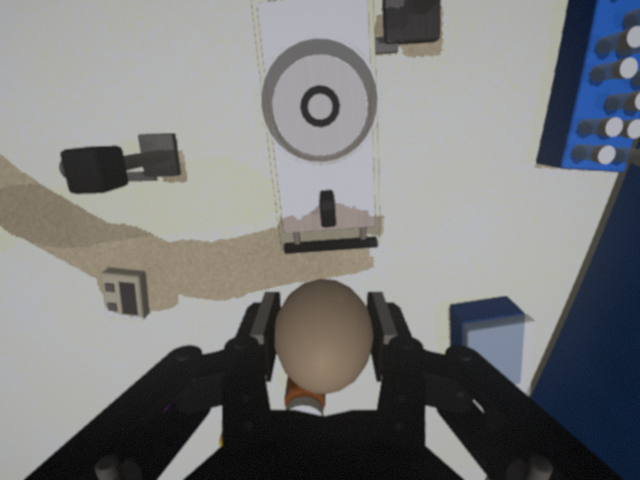

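View pics/t4.png

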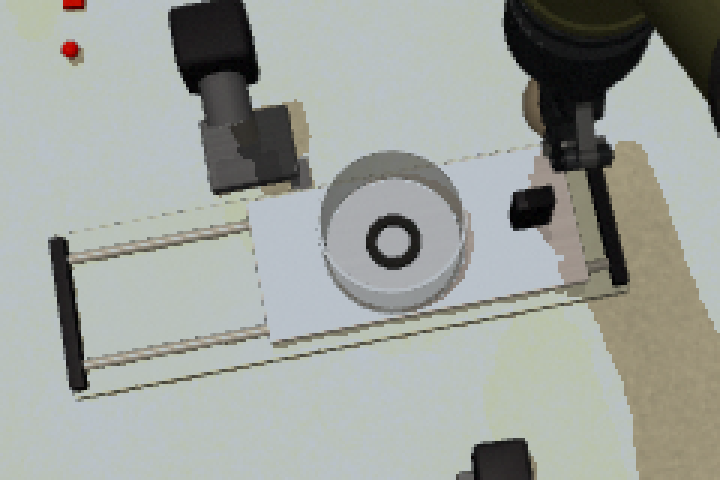

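```bash
cat > m.py <<'E'
from h import *
np.set_printoptions(precision=4,suppress=True)
def ring(im,cal,c0,z=.045):
    g=cv2.cvtColor(im,cv2.COLOR_RGB2GRAY)
    m=np.zeros(g.shape,np.uint8)
    th=np.linspace(0,2*np.pi,60)
    poly=proj(cal,[[c0[0]+.031*np.cos(t),c0[1]+.031*np.sin(t),z] for t in th]).astype(int)
    cv2.fillPoly(m,[poly],255)
    b=((g<85)&(m>0)).astype(np.uint8)
    ct,h=cv2.findContours(b,cv2.RETR_CCOMP,cv2.CHAIN_APPROX_NONE)
    out=[]
    for i in np.argsort([-len(c) for c in ct])[:2]:
        w=np.array([at_z(cal,p,z)[:2] for p in ct[i][:,0].astype(float)])
        A=np.c_[2*w,np.ones(len(w))];s=np.linalg.lstsq(A,(w**2).sum(1),rcond=None)[0]
        out.append((s[:2],np.sqrt(s[2]+s[0]**2+s[1]**2),len(w)))
    return out
E
python3 - <<'E'
from m import *
cal=r.get_calibration('wrist');f=np.load('pics/w4.npz');print(ring(f['im'],cal,(.5565,.0435)))
P=np.load('pics/P4.npy')
print('held egg',eggfit(P,[.575,-.061,.29]))
ct=r.get_calibration('top')
for n in['top0','t4']:
    f=np.load(f'pics/{n}.npz');print(ring(f['im'],ct,(.5555,.0425)))
# pot rim, plate edges, fin from cloud
k=(P[:,2]>.08)&(P[:,2]<.092)&(np.hypot(P[:,0]-.575,P[:,1]+.06)<.03);print('fin',k.sum(),P[k].min(0),P[k].max(0),P[k].mean(0))
k=(P[:,2]>.026)&(P[:,2]<.038)&(np.hypot(P[:,0]-.56,P[:,1]-.03)<.16)&(P[:,0]<.64);q=P[k,:2]
rc=cv2.minAreaRect(q.astype(np.float32)*1000);print('plate',rc)
k=(P[:,2]>.092)&(P[:,2]<.115)&(np.hypot(P[:,0]-.556,P[:,1]-.043)<.07);print('rim',k.sum())
if k.sum()>20:
    w=P[k];A=np.c_[2*w[:,:2],np.ones(len(w))];s=np.linalg.lstsq(A,(w[:,:2]**2).sum(1),rcond=None)[0];print(s[:2],np.sqrt(s[2]+s[0]**2+s[1]**2),w.mean(0))
E
```

```text
[(array([0.5569, 0.042 ]), np.float64(0.019400532309760642), 110), (array([0.557 , 0.0418]), np.float64(0.01378964059759811), 77)]
held egg (array([ 0.575 , -0.0614,  0.2899]), 13999, np.float64(0.3249939308967976), np.float64(0.18486045919279034))
[(array([0.5568, 0.0422]), np.float64(0.02025156268328766), 50), (array([0.5565, 0.0416]), np.float64(0.013169827280111573), 32)]
[(array([0.5564, 0.042 ]), np.float64(0.019598723065451146), 49), (array([0.5567, 0.0419]), np.float64(0.013921154499513684), 33)]
fin 444 [ 0.5691 -0.0766  0.0801] [ 0.5896 -0.0456  0.0886] [ 0.5791 -0.0599  0.086 ]
plate ((577.1144409179688, 23.77008819580078), (160.85899353027344, 244.70843505859375), 8.01235580444336)
rim 1953
[0.5568 0.0411] 0.051695552102315814 [0.5555 0.0478 0.0999]
```

Run:
```python
from m import *
for n,cam in [('top0','top'),('scene0','scene')]:
    d=np.load(f'pics/{n}.npz')['d'];P=cloud(r.get_calibration(cam),d)
    k=(P[:,0]>.58)&(P[:,0]<.76)&(P[:,1]>.08)&(P[:,1]<.25)&(P[:,2]>.06)
    for z in [.06,.1,.14,.17,.2]:
        q=P[k&(P[:,2]>z)&(P[:,2]<z+.04)]
        if len(q)>5: print(n,z,len(q),np.percentile(q,[3,97],axis=0))
```

```text
top0 0.06 35 [[0.5803 0.0805 0.0607]
 [0.6413 0.1624 0.0998]]
top0 0.1 7 [[0.5829 0.0819 0.1022]
 [0.5889 0.0879 0.1054]]
top0 0.14 40 [[0.5995 0.1334 0.1682]
 [0.6394 0.1777 0.1799]]
top0 0.17 396 [[0.5994 0.1336 0.1758]
 [0.643  0.1753 0.2076]]
top0 0.2 610 [[0.6245 0.1351 0.2024]
 [0.6689 0.1822 0.221 ]]
scene0 0.06 89 [[0.5848 0.0813 0.0614]
 [0.6588 0.1713 0.0978]]
scene0 0.1 74 [[0.5822 0.0831 0.1003]
 [0.6588 0.1711 0.1291]]
scene0 0.14 104 [[0.6002 0.1476 0.1687]
 [0.6739 0.1883 0.1797]]
scene0 0.17 411 [[0.5996 0.1455 0.172 ]
 [0.6738 0.1879 0.2085]]
scene0 0.2 559 [[0.6283 0.1394 0.202 ]
 [0.6723 0.1869 0.2204]]
```

Run:
```python
from m import *
for y in [98,130,145]:
    for z in [.17,.048]: print(y,z,r.solve_ik([.5568,.0419,z],rot(y)))
for p in [(.5775,-.0605),(.5775-.0235,-.0605+.118)]:
    for y in [101,281]:print(p,y,r.solve_ik([*p,.043],rot(y)))
```

```text
98 0.17 [  5.9531  40.8117 -25.3198 104.431   25.5101  40.4679 -25.7012]
98 0.048 [  1.1232  51.2866 -17.3356 108.2917  32.8519  25.3784 -32.1836]
130 0.17 [ 10.3219  42.2178 -33.1006 104.1991  32.3258  43.3339  -0.165 ]
130 0.048 [  4.4066  52.0377 -23.0527 108.1125  40.6842  28.2674  -7.394 ]
145 0.17 [ 12.3322  43.0501 -36.8135 104.0937  35.3954  44.9269  11.9504]
145 0.048 [  6.0914  52.537  -26.0341 108.0206  44.2379  29.9583   4.3917]
(0.5775, -0.0605) 101 [ 12.4841  52.9093 -19.2678 104.3657  33.5194  28.4677 -18.6319]
(0.5775, -0.0605) 281 [  -6.1631   53.1098   13.3718  105.386   -26.4177   24.5657 -142.7275]
(0.554, 0.057499999999999996) 101 [ -0.5356  51.7318 -17.2776 108.5876  33.8194  24.7688 -31.7517]
(0.554, 0.057499999999999996) 281 [ -18.9194   52.3479   14.2713  109.5666  -31.4901   21.9406 -149.4821]
```

Run:
```python
from m import *
R=rot(135);s=[.5568,.0419]
r.move_ptp([*s,.22],R)
r.line_to([*s,.14],max_speed=.1);r.hold(.2)
f0=r.get_obs()['contact_force'];print(r.get_obs()['tool_pos'],f0)
r.line_to([*s,.056],max_speed=.06);r.hold(.15)
f0=r.get_obs()['contact_force'];print(f0)
z=.056
while z>.0445:
    z-=.001;r.line_to([*s,z],max_speed=.02);o=r.get_obs();print(round(z,4),(o['contact_force']-f0),o['tool_pos'][2])
    if (o['contact_force']-f0)[2]>1.5:break
o=r.get_obs();print(o['time'],o['finger_gap'],o['tool_pos'])
im,d=r.capture('wrist');save('w5',im)
```

```text
[0.5572 0.042  0.1406] [-0.4753 -0.0844 -0.647 ]
[ 0.4776 -0.7609 -1.2326]
0.055 [-0.0049  0.9793  1.2404] 0.0549665905520688
0.054 [-1.3242  0.6706  5.7156] 0.0545046307072167
13.0583 0.04186179111567481 [0.557  0.0419 0.0545]
```

View pics/w5.png

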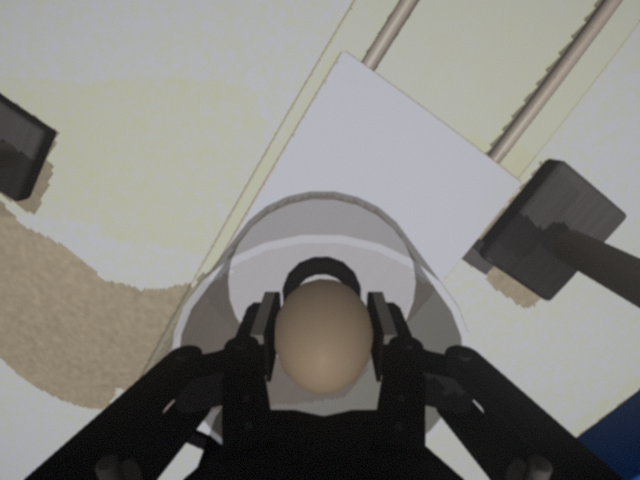

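Run:
```python
from m import *
r.hold(.2)
o=r.get_obs();print(o['contact_force'],o['ft_torque'],o['tool_pos'],o['joints'])
cal=r.get_calibration('wrist');im,d=r.capture('wrist');np.savez('pics/w6.npz',im=im,d=d)
P=cloud(cal,d)
c=o['tool_pos']+[0,0,.02];print('egg',eggfit(P,c))
print([at_z(cal,p,.045) for p in [(322,257),(284,290),(360,290)]])
print('ring proj', proj(cal,[[.5568,.0419,.045]]+[[.5568+.021*np.cos(t),.0419+.021*np.sin(t),.045] for t in np.radians([45,135,225,315])]))
print('eggtip proj',proj(cal,[c-[0,0,.0285],c,c+[0,0,.0285]]))
big=cv2.resize(im[230:420,170:480],None,fx=2.5,fy=2.5,interpolation=cv2.INTER_CUBIC);save('w6c',big)
im,d=r.capture('scene');save('s6c',cv2.resize(im[200:350,200:400],None,fx=4,fy=4,interpolation=cv2.INTER_CUBIC))
im,d=r.capture('top');save('t6c',cv2.resize(im[140:290,220:420],None,fx=4,fy=4,interpolation=cv2.INTER_CUBIC))
```

```text
[-1.8594 -0.4084  5.8879] [0.0567 0.0577 0.0148] [0.557  0.042  0.0545] [  6.0691  51.8718 -25.9964 107.9506  43.0778  30.3262  -4.5741]
egg (array([0.5575, 0.0418, 0.0746]), 14043, np.float64(0.10946302197778368), np.float64(0.1842399260100863))
[array([0.5408, 0.0578, 0.045 ]), array([0.5399, 0.031 , 0.045 ]), array([0.5676, 0.0587, 0.045 ])]
ring proj [[322.1269 297.3267]
 [362.6038 297.2739]
 [322.0699 259.9466]
 [281.6559 297.2856]
 [322.1807 331.6052]]
eggtip proj [[322.5095 298.379 ]
 [322.3788 330.9015]
 [322.1908 377.9241]]
```

View pics/w6c.png

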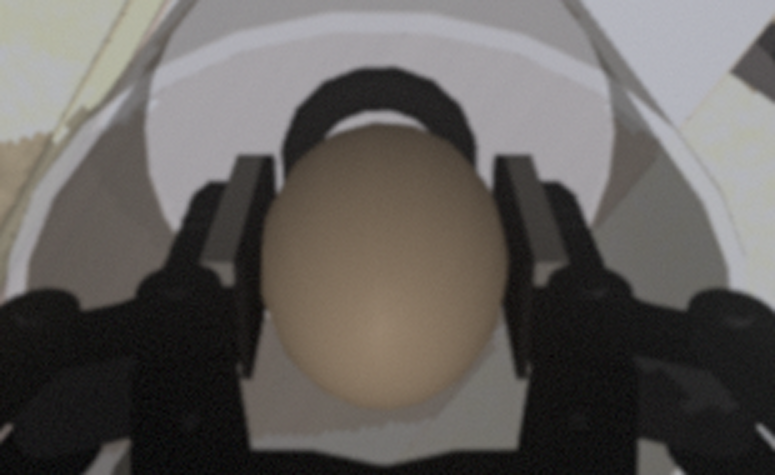

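View pics/s6c.png

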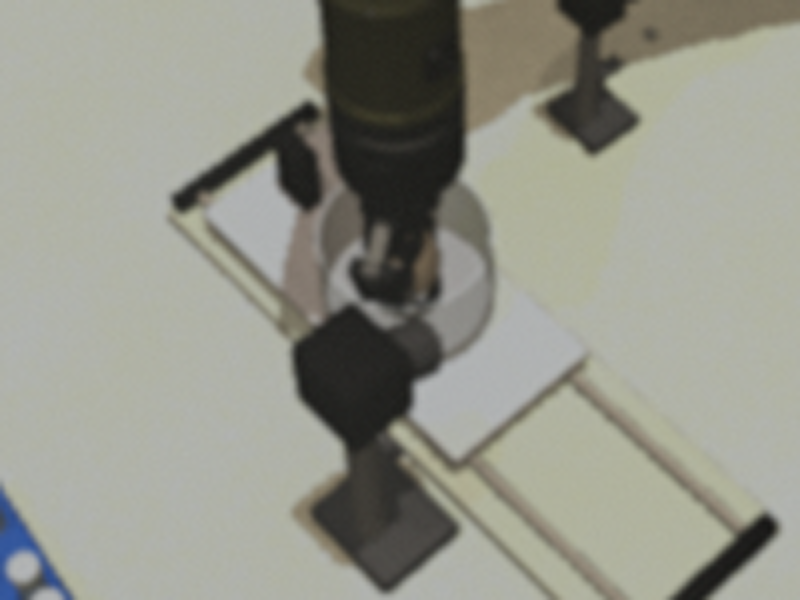

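View pics/t6c.png

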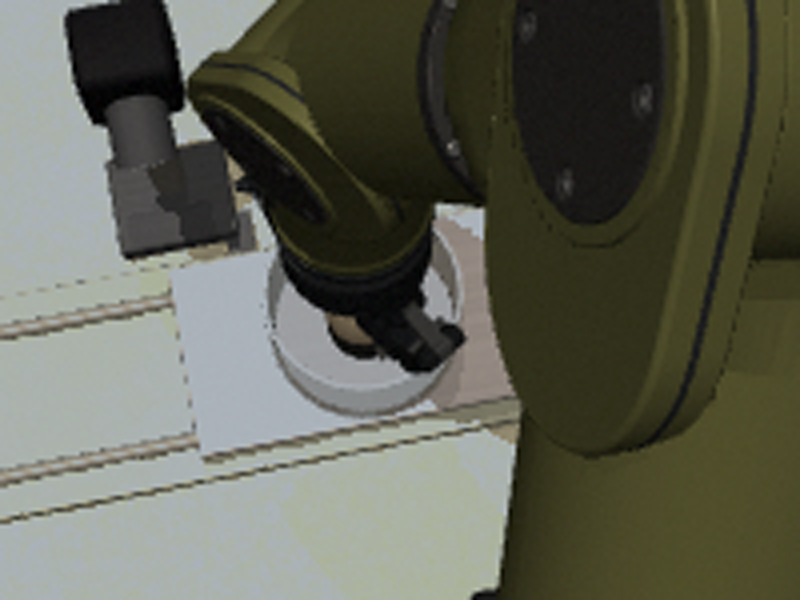

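Run:
```python
from m import *
# predicted silhouette rows of egg for tilts about tool y
o=r.get_obs();R=o['tool_rot'];cal=r.get_calibration('wrist')
g=np.random.default_rng(0).normal(size=(4000,3));g/=np.linalg.norm(g,axis=1)[:,None];g*=[.0215,.0215,.0285]
for a in [-20,-10,0,10,20]:
    t=np.radians(a);Ry=np.array([[np.cos(t),0,np.sin(t)],[0,1,0],[-np.sin(t),0,np.cos(t)]])
    p=proj(cal,(R@(Ry@g.T)).T+o['tool_pos']+[0,0,.02]);print(a,p.min(0),p.max(0))
s=[.5568,.0419]
r.line_to([*s,.062],max_speed=.03);r.hold(.4);o1=r.get_obs();print(o1['contact_force'],o1['ft_torque'])
r.line_to([*s,.056],max_speed=.03);r.hold(.3);o1=r.get_obs();print(o1['contact_force'],o1['ft_torque'],o1['tool_pos'])
r.line_to([*s,.0550],max_speed=.03);r.hold(.3);o1=r.get_obs();print(o1['contact_force'],o1['ft_torque'],o1['tool_pos'],o1['time'])
```

```text
-20 [271.9295 281.0556] [372.5614 387.3053]
-10 [271.99   279.8106] [372.5228 390.274 ]
0 [272.1101 277.8606] [372.4936 393.7218]
10 [272.1375 275.4057] [372.4097 396.9774]
20 [272.1906 272.7831] [372.3229 399.7074]
[-0.872   0.0137 -0.1067] [-0.0065  0.0237 -0.0232]
[ 0.1453 -0.1957 -0.0928] [0.0168 0.001  0.0173] [0.5569 0.0419 0.0561]
[-0.6964 -0.1002 -0.5413] [ 0.0399 -0.0086 -0.0139] [0.5568 0.0419 0.055 ] 15.475
```

Run:
```python
from m import *
f=np.load('pics/w4.npz');o=r.get_obs()
# tool-frame cloud: camera pose in tool fixed: use current calib+current pose
cal=r.get_calibration('wrist');P=cloud(cal,f['d'])
Q=(P-o['tool_pos'])@o['tool_rot']
Q=Q[(Q[:,2]<.02)&(abs(Q[:,0])<.08)]
for z in np.arange(-.12,.01,.008):
    q=Q[(Q[:,2]>=z)&(Q[:,2]<z+.008)]
    if len(q)>5:print('z %.3f'%z,len(q),'x',np.percentile(q[:,0],[1,99]),'y',np.percentile(q[:,1],[1,99]))
```

```text
z -0.104 1706 x [0.013  0.0214] y [-0.0625  0.0635]
z -0.096 10465 x [0.005  0.0206] y [-0.0642  0.0651]
z -0.088 10739 x [-0.0048  0.0183] y [-0.0615  0.0624]
z -0.080 9607 x [-0.0106  0.0182] y [-0.0588  0.0597]
z -0.072 4745 x [-0.0113  0.0181] y [-0.0568  0.0578]
z -0.064 5985 x [-0.0108  0.0133] y [-0.0541  0.0549]
z -0.056 4367 x [-0.01    0.0145] y [-0.0518  0.053 ]
z -0.048 4789 x [-0.0097  0.0142] y [-0.0417  0.0423]
z -0.040 3663 x [-0.0096  0.0181] y [-0.0271  0.0299]
z -0.032 2488 x [-0.0084  0.0203] y [-0.0332  0.0337]
z -0.024 1555 x [-0.0062  0.021 ] y [-0.0335  0.0342]
z -0.016 883 x [0.0038 0.0205] y [-0.0333  0.0338]
z -0.008 195 x [0.0016 0.0189] y [-0.0289  0.0313]
```

The gripper's knuckles, which spread to about 104 mm around 48 mm behind the TCP, sit on the pot rim. The egg hasn't reached the ring yet. I'll return it to its stand and regrip it nearer the finger tips, so the gripper stays higher over the pot.

Run:
```python
from m import *
s=[.5568,.0419];e=[.459,-.3623]
r.line_to([*s,.19],max_speed=.15)
r.move_ptp([*e,.14],rot(51.5))
r.line_to([*e,.03],max_speed=.08);r.hold(.1);f0=r.get_obs()['contact_force']
for z in [.022,.0195,.0185,.0177,.0172]:
    r.line_to([*e,z],max_speed=.03);o=r.get_obs();print(z,o['contact_force']-f0,o['tool_pos'])
    if (o['contact_force']-f0)[2]>2:break
r.set_gripper(.056);r.hold(.2)
o=r.get_obs();print(o['time'],o['contact_force'])
cal=r.get_calibration('wrist');im,d=r.capture('wrist');save('w7',im)
r.line_to([*e,.0275],max_speed=.05)
cal=r.get_calibration('wrist');im,d=r.capture('wrist');save('w7',im)
print(r.get_obs()['tool_pos'],eggfit(cloud(cal,d),[.459,-.3623,.037]))
```

```text
0.022 [-0.6377  0.3663  0.61  ] [ 0.4588 -0.3621  0.0217]
0.0195 [-0.0278 -0.5388  0.198 ] [ 0.4589 -0.3622  0.0194]
0.0185 [ 0.3352 -0.7613  0.8041] [ 0.459  -0.3623  0.0185]
0.0177 [ 0.1329 -0.8448  0.5578] [ 0.459  -0.3623  0.0177]
0.0172 [-0.1019 -0.3441  1.505 ] [ 0.4591 -0.3624  0.0173]
21.6083 [ 0.3062 -1.2001 -0.0696]
[ 0.4591 -0.3624  0.0278] (array([ 0.4583, -0.3629,  0.0375]), 11001, np.float64(0.0719198054392811), np.float64(0.20406867600671713))
```

View pics/w7.png

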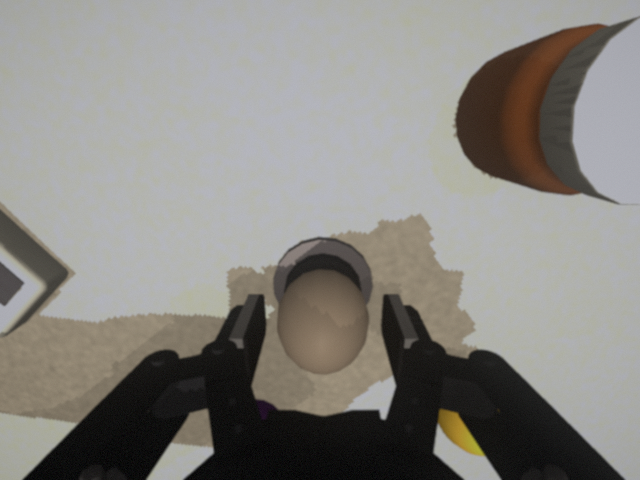

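Run:
```python
from m import *
e=[.459,-.3623]
r.line_to([*e,.027],max_speed=.03)
r.set_gripper(.035,25);o=r.get_obs();print(o['finger_gap'],o['contact_force'],o['tool_pos'])
r.line_to([*e,.16],max_speed=.1);r.hold(.1)
o=r.get_obs();print(o['time'],o['finger_gap'],o['contact_force'])
cal=r.get_calibration('wrist');im,d=r.capture('wrist');save('w8',im)
g=np.random.default_rng(0).normal(size=(4000,3));g/=np.linalg.norm(g,axis=1)[:,None];g*=[.0215,.0215,.0285]
for h in [.008,.01,.012]:
    p=proj(cal,g+o['tool_pos']+[0,0,h]);print(h,p.min(0),p.max(0))
print(r.boxes_of('egg_center','wrist'))
```

```text
0.04132691010184787 [ 0.016   0.4893 -0.0066] [ 0.4591 -0.3623  0.027 ]
24.1667 0.041381239824022656 [-0.3333 -0.5353 -0.6701]
0.008 [277.4432 267.2672] [370.4345 372.2468]
0.01 [276.8604 268.9479] [371.0229 375.592 ]
0.012 [276.2631 270.6682] [371.6274 379.0257]
[{'rect': [279.7, 271.2, 370.1, 379.9], 'conf': 0.89}, {'rect': [387.1, 265.8, 439.5, 320.8], 'conf': 0.59}]
```

View pics/w8.png

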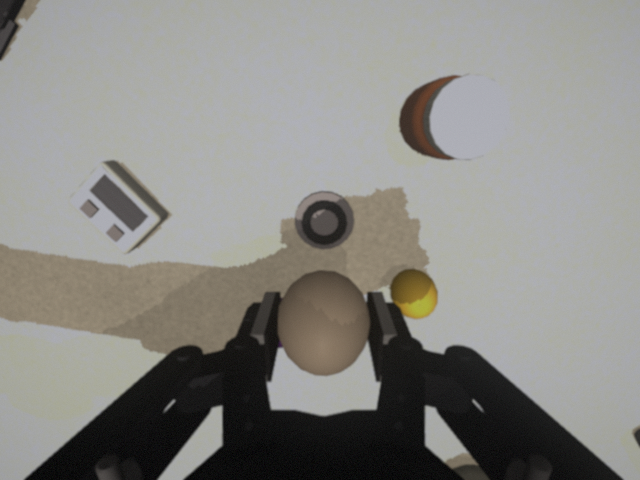

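Run:
```python
from m import *
cal=r.get_calibration('wrist');im,_=r.capture('wrist')
g=cv2.cvtColor(im,cv2.COLOR_RGB2GRAY);print(at_z(cal,(323.5,219.5),.014))
s=[.5568,.0419]
r.move_ptp([*s,.19],rot(135))
r.line_to([*s,.09],max_speed=.1)
r.line_to([*s,.066],max_speed=.05);r.hold(.2);f0=r.get_obs()['contact_force'];print(f0)
z=.066
while z>.0562:
    z-=.0007;r.line_to([*s,z],max_speed=.02);r.hold(.08);o=r.get_obs();print(round(z,4),(o['contact_force']-f0),o['tool_pos'][2])
    if (o['contact_force']-f0)[2]>1.6:break
o=r.get_obs();print(o['time'],o['finger_gap'],o['tool_pos'],o['ft_torque'])
im,d=r.capture('wrist');save('w9',im)
```

```text
[ 0.4608 -0.3593  0.014 ]
[-0.4892  0.1717 -0.3994]
0.0653 [ 1.175   0.0139 -0.8882] 0.0653475407826239
0.0646 [0.3389 0.4532 0.3416] 0.06458898050882086
0.0639 [ 0.6412  0.015  -0.352 ] 0.06387651838275657
0.0632 [ 0.3868 -0.5227 -0.7037] 0.06317856937401045
0.0625 [ 1.1039  0.2654 -0.5736] 0.062483923621572623
0.0618 [ 0.5007 -0.1041 -0.0444] 0.061805216179793974
0.0611 [ 0.719  -0.0382 -0.604 ] 0.06107990975641262
0.0604 [ 1.0214 -0.0307 -0.2663] 0.06039687599853197
0.0597 [ 0.5352 -0.4613 -0.4608] 0.05968580103464456
0.059 [ 0.6981 -0.3476 -1.2546] 0.05897801641333848
0.0583 [ 0.2222 -1.0354  2.4575] 0.058401862807932914
31.5083 0.0411028755083509 [0.5568 0.0419 0.0584] [-0.0835  0.116   0.0032]
```

View pics/w9.png

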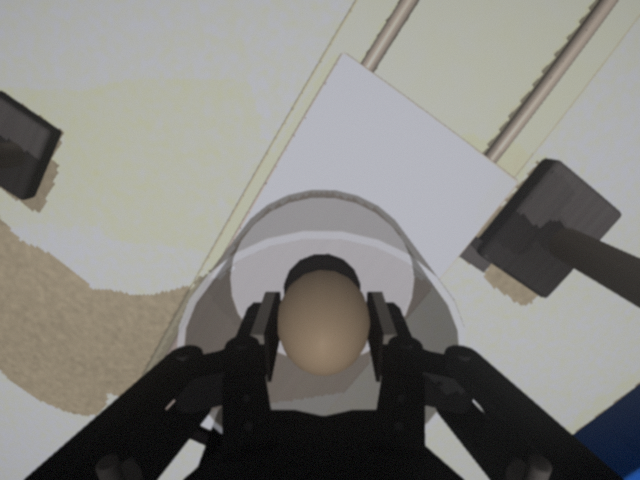

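Run:
```python
from m import *
r.set_gripper(.049);r.hold(.3);o=r.get_obs();print(o['finger_gap'],o['contact_force'],o['ft_torque'])
cal=r.get_calibration('wrist');im,d=r.capture('wrist');save('w10',im)
g=np.random.default_rng(0).normal(size=(4000,3));g/=np.linalg.norm(g,axis=1)[:,None];g*=[.0215,.0215,.0285]
p=proj(cal,g+[.5568,.0419,.068]);print(p.min(0),p.max(0));print(r.boxes_of('egg_center','wrist')[:2])
```

```text
0.04913146459827816 [-0.2006  0.0164  0.3569] [ 0.0478 -0.0277  0.0521]
[275.2895 268.5855] [369.3375 374.9911]
[{'rect': [277.3, 269.1, 370.3, 375.1], 'conf': 0.97}]
```

View pics/w10.png

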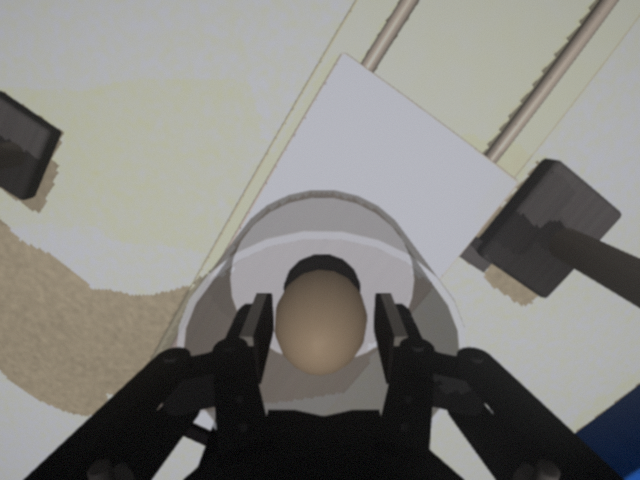

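Run:
```python
from m import *
r.line_to([.5568,.0419,.18],max_speed=.1)
r.move_ptp([.586,-.115,.2],rot(101));r.hold(.2)
o=r.get_obs();cal=r.get_calibration('wrist');im,d=r.capture('wrist');save('w11',im);np.savez('pics/w11.npz',im=im,d=d)
print(o['time'],o['tool_pos'],o['contact_force'])
P=cloud(cal,d)
print('egg',eggfit(P,[.5568,.0419,.068]))
k=(P[:,2]>.084)&(P[:,2]<.091)&(np.hypot(P[:,0]-.578,P[:,1]+.06)<.03);q=P[k];print('fin',k.sum(),q.mean(0),cv2.minAreaRect(q[:,:2].astype(np.float32)*1000))
k=(P[:,2]>.0285)&(P[:,2]<.0345)&(np.hypot(P[:,0]-.57,P[:,1]+.02)<.14);q=P[k]
# plate long edges: in direction frame
best=[]
for a in np.arange(95,107,.25):
    n=np.array([np.sin(np.radians(a)),-np.cos(np.radians(a))]);t=q[:,:2]@n
    lo,hi=np.percentile(t,[1.5,98.5]);best.append((hi-lo,a,(lo+hi)/2))
print('plate',min(best))
for l,z in[('fin',.062),('pot_seat',.045)]:
    for s in r.spot_point(l,'wrist')[:2]:print(l,s,at_z(cal,s['at'],z))
```

```text
34.4583 [ 0.5859 -0.113   0.1999] [ 0.3023  0.4622 -0.0381]
egg (array([0.556 , 0.0411, 0.0677]), 2744, np.float64(0.09911610769099484), np.float64(0.01857628747271457))
fin 775 [ 0.5793 -0.0605  0.0863] ((579.4647216796875, -60.86054992675781), (15.630184173583984, 29.102333068847656), 11.380370140075684)
plate (np.float64(0.10873697607666338), np.float64(102.5), np.float64(0.5521897113785526))
fin {'at': [322.7, 162.4], 'conf': 0.55} [ 0.5749 -0.0589  0.062 ]
```

View pics/w11.png

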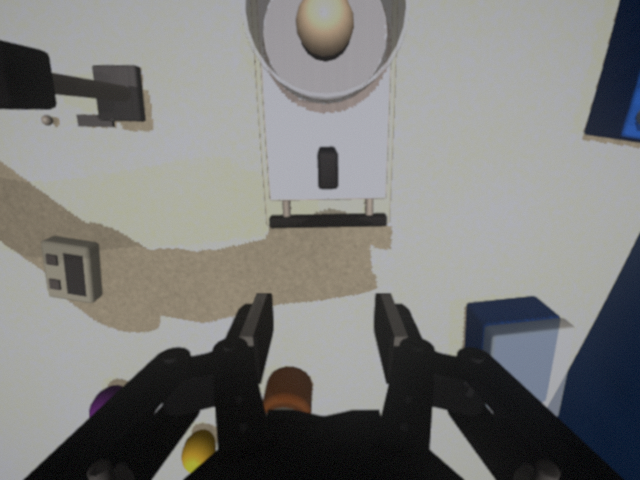

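The egg stands upright in the pot at (325,22) and its fitted centre is within 1 mm of the seat axis. The fin is at (328,167). I'll pinch the fin next.

Run:
```python
from m import *
R=rot(101.6);f=[.579,-.0606]
r.set_gripper(.045)
r.move_ptp([*f,.13],R)
r.line_to([*f,.044],max_speed=.08);r.hold(.1)
o=r.get_obs();print(o['tool_pos'],o['contact_force'])
r.set_gripper(.008,40);r.hold(.1);o=r.get_obs();print(o['time'],o['finger_gap'],o['contact_force'],o['ft_torque'],o['tool_pos'])
im,d=r.capture('wrist');save('w12',im)
```

```text
[ 0.5794 -0.0606  0.0446] [ 0.6551 -0.2069 -0.0492]
37.0667 0.015507824032665672 [-1.9849 -0.446   4.006 ] [-0.0927  0.248   0.4637] [ 0.579  -0.0607  0.0443]
```

View pics/w12.png

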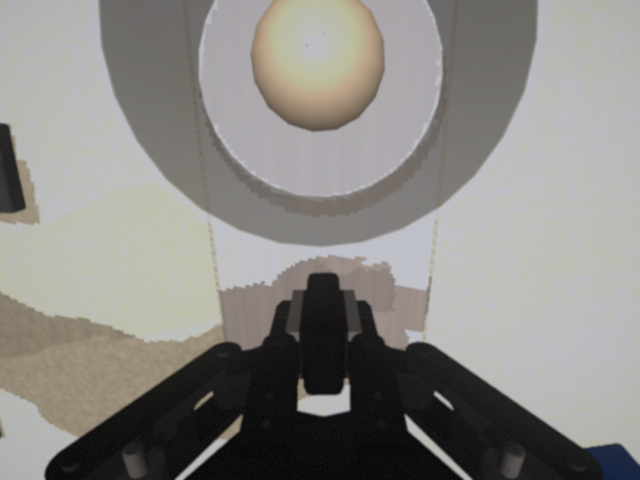

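```bash
cat > pull.py <<'E'
from m import *
import json
a=np.radians(101.6);u=np.array([np.cos(a),np.sin(a),0]);n=np.array([np.sin(a),-np.cos(a),0])
p0=np.array([.579,-.0606,.0443])
try: st=json.load(open('st.json'))
except Exception: st={'s':0,'lat':0}
def go(s,speed=.03,h=.06):
    r.line_to(list(p0+u*s+n*st['lat']),max_speed=speed);r.hold(h)
    F=np.mean([r.get_obs()['contact_force']],0);o=r.get_obs()
    fu,fn=F@u,F@n
    print('s %.4f act %.4f Fu %.2f Fn %.2f Fz %.1f tz %.2f gap %.4f lat %.4f t %.2f'%(s,(o['tool_pos']-p0)@u,fu,fn,F[2],o['ft_torque'][2],o['finger_gap'],st['lat'],o['time']))
    st['lat']+=float(np.clip(fn/12000*.6,-.001,.001));st['s']=s
    json.dump(st,open('st.json','w'));return fu
E
python3 - <<'E'
from pull import *
for s in [.003,.012,.022,.032]:
    f=go(s,.06)
    if abs(f)>6: break
E
```

```text
s 0.0030 act 0.0035 Fu -0.56 Fn -0.87 Fz 3.1 tz 0.41 gap 0.0157 lat 0.0000 t 37.42
s 0.0120 act 0.0132 Fu 0.87 Fn -2.49 Fz 4.6 tz 0.40 gap 0.0154 lat -0.0000 t 37.78
s 0.0220 act 0.0226 Fu 1.57 Fn -3.71 Fz 4.6 tz 0.44 gap 0.0158 lat -0.0002 t 38.16
s 0.0320 act 0.0324 Fu 0.60 Fn -2.53 Fz 4.3 tz 0.45 gap 0.0158 lat -0.0004 t 38.53
```

Run:
```python
from pull import *
s=.038
while s<.125:
    f=go(s,.05,.1)
    if abs(f)>3.5: break
    s+=.003 if s<.08 else .002
```

```text
s 0.0380 act 0.0385 Fu 0.31 Fn -2.14 Fz 5.4 tz 0.49 gap 0.0159 lat -0.0005 t 38.90
s 0.0410 act 0.0414 Fu 0.58 Fn -2.53 Fz 4.8 tz 0.43 gap 0.0155 lat -0.0006 t 39.25
s 0.0440 act 0.0447 Fu 0.41 Fn -1.91 Fz 4.4 tz 0.42 gap 0.0154 lat -0.0007 t 39.60
s 0.0470 act 0.0476 Fu 1.19 Fn -1.01 Fz 5.5 tz 0.44 gap 0.0158 lat -0.0008 t 39.95
s 0.0500 act 0.0505 Fu 0.71 Fn -0.65 Fz 5.2 tz 0.45 gap 0.0158 lat -0.0009 t 40.30
s 0.0530 act 0.0534 Fu 0.28 Fn -0.60 Fz 4.3 tz 0.42 gap 0.0158 lat -0.0009 t 40.65
s 0.0560 act 0.0564 Fu 0.16 Fn 0.05 Fz 4.0 tz 0.39 gap 0.0158 lat -0.0009 t 41.00
s 0.0590 act 0.0595 Fu 0.80 Fn -0.15 Fz 4.9 tz 0.45 gap 0.0154 lat -0.0009 t 41.35
s 0.0620 act 0.0625 Fu 0.11 Fn 0.88 Fz 4.4 tz 0.44 gap 0.0160 lat -0.0009 t 41.70
s 0.0650 act 0.0654 Fu 0.33 Fn 0.18 Fz 5.6 tz 0.42 gap 0.0156 lat -0.0009 t 42.05
s 0.0680 act 0.0684 Fu -0.21 Fn 0.20 Fz 5.2 tz 0.45 gap 0.0157 lat -0.0009 t 42.40
s 0.0710 act 0.0715 Fu 1.34 Fn 0.10 Fz 5.9 tz 0.49 gap 0.0156 lat -0.0009 t 42.75
s 0.0740 act 0.0746 Fu 1.18 Fn 0.14 Fz 5.1 tz 0.40 gap 0.0156 lat -0.0009 t 43.10
s 0.0770 act 0.0775 Fu 1.27 Fn -0.76 Fz 5.7 tz 0.47 gap 0.0154 lat -0.0009 t 43.45
s 0.0800 act 0.0805 Fu 0.11 Fn -0.72 Fz 5.8 tz 0.42 gap 0.0152 lat -0.0009 t 43.80
s 0.0820 act 0.0822 Fu 0.18 Fn 0.63 Fz 5.1 tz 0.49 gap 0.0157 lat -0.0009 t 44.15
s 0.0840 act 0.0840 Fu -0.22 Fn -0.21 Fz 6.3 tz 0.43 gap 0.0154 lat -0.0009 t 44.50
s 0.0860 act 0.0860 Fu -0.06 Fn 0.02 Fz 5.7 tz 0.45 gap 0.0160 lat -0.0009 t 44.85
s 0.0880 act 0.0879 Fu -0.93 Fn 0.33 Fz 6.3 tz 0.46 gap 0.0158 lat -0.0009 t 45.20
s 0.0900 act 0.0922 Fu 4.37 Fn -1.68 Fz 5.8 tz 0.42 gap 0.0159 lat -0.0009 t 45.55
```

The slide just jumped forward 4 mm, to 92 mm, with a forward pull of 4.4 N. Next I'll find the middle of the notch.

Run:
```python
from pull import *
for s in [.091,.092,.093,.094,.095,.096]:
    f=go(s,.02,.2)
    if f<-2: break
```

```text
s 0.0910 act 0.0944 Fu 4.55 Fn -1.63 Fz 4.7 tz 0.32 gap 0.0152 lat -0.0010 t 46.00
s 0.0920 act 0.0950 Fu 5.94 Fn -1.02 Fz 5.8 tz 0.32 gap 0.0152 lat -0.0011 t 46.45
s 0.0930 act 0.0950 Fu 4.51 Fn -0.08 Fz 4.9 tz 0.39 gap 0.0156 lat -0.0011 t 46.90
s 0.0940 act 0.0952 Fu 2.75 Fn -0.32 Fz 5.4 tz 0.45 gap 0.0156 lat -0.0011 t 47.35
s 0.0950 act 0.0954 Fu 1.40 Fn 0.51 Fz 5.9 tz 0.40 gap 0.0157 lat -0.0011 t 47.80
s 0.0960 act 0.0955 Fu -0.34 Fn -0.44 Fz 4.2 tz 0.46 gap 0.0158 lat -0.0011 t 48.25
```

Run:
```python
from pull import *
go(.0957,.02,.8);go(.0957,.02,.5)
cal=r.get_calibration('wrist');im,d=r.capture('wrist');save('w13',im)
print('egg',eggfit(cloud(cal,d),[.5568-.0192,.0419+.0937,.068]), np.array([.5568,.0419,0])+u*.0955)
im,_=r.capture('top');save('t13',cv2.resize(im[100:290,180:430],None,fx=3,fy=3))
```

```text
s 0.0957 act 0.0955 Fu 0.45 Fn -0.64 Fz 5.0 tz 0.46 gap 0.0158 lat -0.0011 t 49.30
s 0.0957 act 0.0955 Fu 0.70 Fn -0.44 Fz 5.7 tz 0.46 gap 0.0153 lat -0.0012 t 50.05
egg (array([0.5357, 0.1344, 0.0676]), 14542, np.float64(0.09902007528567308), np.float64(0.01630860556858368)) [0.5376 0.1354 0.    ]
```

View pics/w13.png

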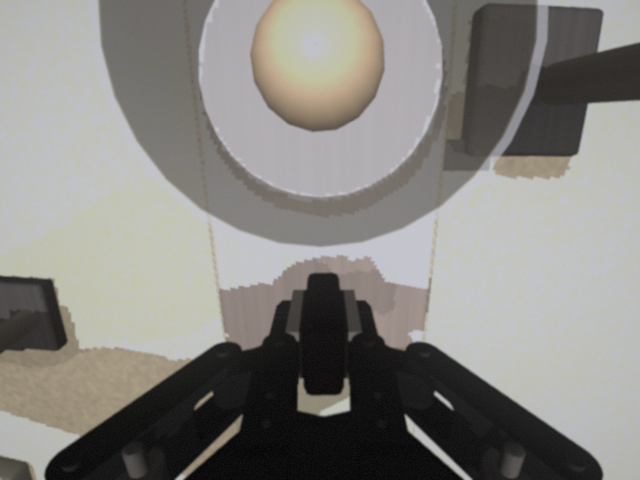

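View pics/t13.png

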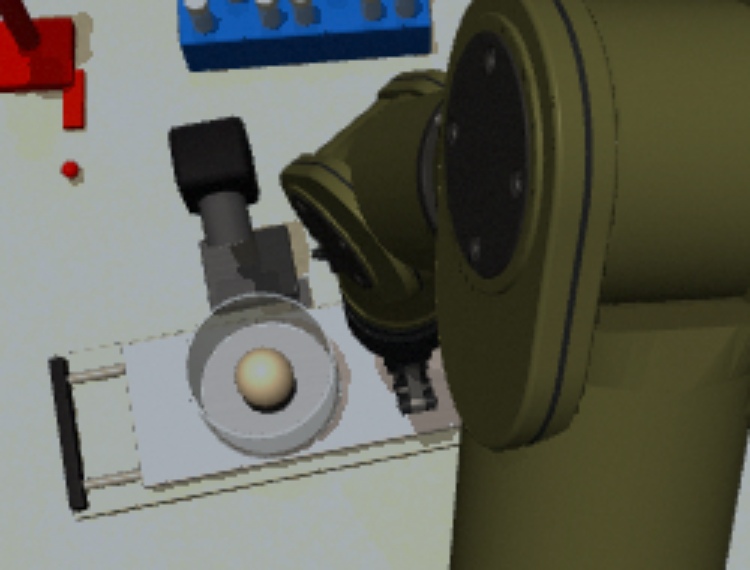

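The egg stands upright on the ring at (318,50) in the wrist view, and the fin is held at (322,330). The pot is level with the post. Along-rail force is close to zero at the notch middle, so I'm handing in.

Run:
```python
from h import *
print(r.hand_in(), r.get_obs()['time'])
```

```text
the job is handed in; nothing more can be done
the job is handed in; nothing more can be done
```

The egg is standing upright on the rubber ring in the clear pot. The slide is in the notch with the fin still pinched, and I handed the job in at about 50 s.

- **First attempt at the pot:** It failed. With the egg gripped at mid-pad, the gripper's knuckles touched the pot rim at about 6 N before the egg reached the ring. I put the egg back on its stand, regripped it about 10 mm nearer the finger tips, lowered it until I felt a light contact of about 2.5 N, and let go.
- **Egg check:** After the slide move, the depth fit put the egg's centre at z = 0.068 m, as expected for a seated egg. It was about 2 mm from the predicted seat axis (under 1 mm before the move), which is about the calibration accuracy.
- **Notch check:** The click came at about 92 mm of travel, with a forward pull of 4–6 N. The slide settled at 95.5 mm with less than 1 N left along the rail. That matches the roughly 95 mm I had estimated from the camera post.
- **Not checked:**
  - I did not push past the notch to feel the full resistance on the far side.
  - The fin grip still carries about 5 N upward and 0.46 N m of twist.
  - I did not re-measure the other things on the bench, though I felt no contact with any of them.

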